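# Pack the sauce cup and hold up the condiment caddy

### The arm

A 6-joint arm with a two-finger parallel gripper is mounted at the origin on a cart in front of the work surface, level with it; the furniture and walls round the work are solid. World frame = base frame: x ahead of the robot, y to its left, z up, the work surface at z = 0. Lengths are in m, angles in rad, forces in N, time in s.
With the tool pointing down it reaches from about 0.3 to 0.75 m from the base axis. Payload 8.5 kg.
Tool frame: the origin (TCP) lies midway between the tips of the shut fingers; the grasp point (between the pads) lies tcp_to_grasp behind it (tcp_to_grasp is the distance from the TCP to the grasp point, in m); z points along the fingers, y is the direction in which the jaws open and shut (so a half turn about z gives the same grasp; the last joint's range is limited). The gripper opens to 88 mm and grips with 3 to 60 N. Pads are 18 mm wide; open, the fingers measure 123 mm over their backs; the gripper's body (75 mm by 187 mm) begins 45 mm behind the grasp point.
Start: joints at [-1.434, 0.381, 1.297, -0, 1.464, -0.215], TCP at [0.19, -0.516, 0.239] pointing down, gripper open.
Joint ranges: [-3.11, 3.11], [-0.89, 2.33], [0.22, 2.48], [-1.42, 4.56], [0.17, 2.85], [-2.88, 2.88]. Speed limits (rad/s): [2.39, 2.39, 3.14, 3.14, 3.14, 3.14].

### API

Orientations are given as a rotation vector (axis times angle).
In Python, from cell import * gives the robot as it stands.
- The arm moves only by the shell command python3 -m jog 'ROWS' [OPENING] [FORCE]. ROWS is JSON, a list of rows, each a list of 6 numbers: the shift along the tool's x, y, z in cm, then the turn, a rotation vector about the tool's x, y, z in degrees. A call has 1 to 20 rows; each row shifts and turns the pose as measured when the row begins, along the tool's axes as they then stand; what a row does not reach is not made up. A row lasts 1/12 s, in which the tool goes at most 41.7 mm and 7.16 degrees, less where a joint would pass 70% of its speed; a pose out of reach is approached as far as the arm can. A call is refused whole if a number of a shift passes 4.17 or a number of a turn 7.16, either way. A call with a gripper value outside its range is refused whole. OPENING is the opening, from -1 (shut) to 1 (fully open), set as the call begins (- or left out, the last holds). The fingers move at their own pace and stop on an object; FORCE is the grip in N (left out, the last holds). Time passes only in rows, so rows that do not move let the fingers close. It gives the time, the measured TCP pose, the force and the opening at its end, in the units of the state.
- state(): the state, without advancing time (a new reading comes with each control period).
- grab_frame(name): name is "side" or "top"; returns (picture, depth): 420x560x3 uint8, red, green, blue; 420x560 float32, m along the optical axis (not along the pixel's ray), 0 where there is no reading.
- calibration(name): a dict with "fx", "fy", "cx", "cy" (pixels), "extrinsics" (4x4, takes a point from camera to world coordinates). Camera axes: x right, y down, z forward; pixel columns grow to the right and rows downward; lengths in m; the calibration is good to about 2 mm. A picture is of the moment at which its call begins. calibration takes no time and is no camera call.
- hand_in(): hands the job in, once; it reports no verdict.
Trained networks look in the newest picture that a camera, given by its name, has taken for a name from the list of things; names that differ only in an ending like _2 or _b are one class to them, and where a whole thing is asked for, a point or a joint stands for the part that bears it (a point fixed in the world has none). Each returns a list of dicts, best first, with "conf" (0 to 1); they miss things now and then, are a little off and sometimes report something else, mostly with a low value. They report only what shows in the picture. A call takes as long as a camera call. They do not tell look-alikes from the thing itself.
- find_in(camera, target): "xyz" ([x, y, z] in m, in world coordinates, good to about 4 mm: the middle of the surface that is visible of it).
The state is a dict: "t": time; "qpos": joint angles; "qvel": joint speeds; "joint_torque": joint torques, N m; "ee_pos": TCP position; "eef_rot": TCP orientation; "force": force on the tool from outside, world axes, zero at the start; "ft_torque": the same for the moment, N m; "finger_gap": finger opening in m.
Only numpy, scipy, OpenCV 4.12 (cv2) and the standard library are available. Lean on these libraries where they do the work, as an engineer would, in place of code of your own. Each camera call takes 0.05 s, during which the arm holds its last target.

### The job

Stand the black sauce cup upright in the open drawer of the green condiment caddy and let go of it, then push the drawer fully shut. After that take the caddy by its wooden handle bar, lift it about 15 cm off the worktop and finish while still holding it there, level and still, with the drawer shut and the cup upright inside. Never tip the caddy far, and leave the other things standing where they are.

Things in the scene. Friction and masses are not known exactly. Their poses are not given: they have to be found in the camera images.
- caddy: Green painted condiment caddy, loose on the worktop, about 0.67 kg with its drawer: a case 110 mm deep (x) by 150 mm wide (y) by 58 mm high, with a carrying handle on top. Origin: centre of the case's underside. z up; its open front, where the drawer comes out, looks to its own -x, so the drawer opens along -x. Its centre of mass lies under the middle of the handle when the drawer is shut. It can slide on the worktop when pushed with about 4 N or more.
- caddy_handle (a point): Middle of the caddy's straight wooden handle bar, 100 mm above the caddy's underside, right above the case's centre. The bar runs along the caddy's y, 132 mm clear length between two green end plates (each 30 mm in x, their tops 112 mm above the underside); its section is 14 mm (caddy x) by 16 mm (z), so it is pinched across the caddy's x. The free gap between the bar's underside and the top of the case is 34 mm.
- caddy_drawer (a joint): How far the caddy's drawer is out, in m: 0 fully shut, 0.095 fully out. It slides with about 0.8 N of friction and stays where it is left. It starts 80 to 90 mm out.
- drawer_floor (a point): Centre of the top of the drawer's inner floor, 12 mm above the caddy's underside; moves with the drawer; axes as the caddy's. Inside, the white drawer is 96 mm long (x) and 124 mm wide (y); side and back walls 4 mm thick rise 24 mm above the floor, the wooden front panel rises 39 mm above it. The front edge of the case (58 mm high) is at x = -55 mm in the caddy's frame; with the drawer 85 mm out, that is 37 mm behind this point (towards +x).
- drawer_front (a point): Middle of the outer face of the drawer's flat wooden front panel (146 mm wide, 44 mm high, its lower edge 7 mm above the caddy's underside), 29 mm above the caddy's underside; moves with the drawer. The face looks to the caddy's -x. Shut, it lies at x = -61 mm in the caddy's frame. The dark strip on it is flat: there is nothing to grasp.
- sauce_cup: Small empty black plastic sauce cup, 51 mm across the rim, 36 mm across the base, 29 mm high, open at the top, 12 g; a thin-walled rigid cup that can be taken across the rim. Origin: centre of its underside, z up. It stands on the worktop to the left or the right of the caddy.
- salt_shaker: White salt shaker, 40 mm across, 81 mm high, a bystander; origin at the centre of its underside. It stands on the side of the caddy where the cup is not.
- desk_bell: Desk bell, white dome on a black foot, 83 mm across, 58 mm high, a bystander; origin at the centre of its underside.
- pen_cup: Light cup with pens, 111 x 106 x 135 mm, a bystander; origin at the centre of its underside. Beyond it, off the left end of the worktop (beyond about y = 0.62 m in the world, from about x = 0.47 m on), stands a tall fixed rack: an arm that starts beside it draws back from it first.
- sauce_bottle: Red squeeze bottle with white cap, 60 mm across, 187 mm high, a bystander; origin at the centre of its underside.
- cutlery: White wrapped cutlery with brown band, 24 x 150 x 9 mm lying flat, a bystander; origin at the centre of its underside.
- sachet: Small white and blue sachet, 56 x 34 x 16 mm, lying flat, a bystander; origin at the centre of its underside.
Not all that is in view belongs to the job. Leave any red look-alike of the sauce_cup alone.

How it is judged:
By the outcome, as a careful person would: the job done as asked, in the order asked, and still so for the second after the job is handed in, while the arm keeps its last pose, push and grip.
It also fails if it takes over 67 s, if anything falls off the work surface, if the arm or the gripper's body presses on something with over 40 N, if the wrist force passes 120 N, or if a joint passes its speed limit or range.

## Working session

There is one attempt and no reset: what is moved stays moved. The work goes in short steps, Python scripts to look and compute and a shell command to move; the robot and the scene stay as the last step left them, time stands still between calls to the robot, and variables do not carry over. Pictures are saved under pics/ and viewed, and the job is handed in when it is done.

```bash
ls; mkdir -p pics
python3 - <<'E'
from cell import *
import cv2
s=state(); print(s)
for n in ("side","top"):
    p,d=grab_frame(n); cv2.imwrite(f"pics/{n}0.png",p[:,:,::-1]); import numpy as np; np.save(f"pics/{n}0.npy",d)
    c=calibration(n); print(n,c)
E
```

```text
pics
{'t': 0.0, 'qpos': array([-1.43429814e+00,  3.81206258e-01,  1.29820771e+00,  5.17638422e-06,
        1.46356079e+00, -2.15298587e-01]), 'qvel': array([-7.70530101e-04,  9.16526532e-04, -1.77594806e-03,  1.48589583e-03,
        9.35786228e-05, -4.71230817e-04]), 'joint_torque': array([ 1.76338026e-04, -4.37934852e+01, -2.24555415e+01,  7.13247363e-02,
        3.52528982e-02, -1.11914035e-04]), 'ee_pos': array([ 0.18948651, -0.51606011,  0.23815014]), 'eef_rot': array([-3.09175764e+00, -5.49513381e-01, -9.35525055e-05]), 'force': array([0.92572958, 0.15768008, 0.06314324]), 'ft_torque': array([-0.01875347,  0.00537605,  0.05633954]), 'finger_gap': 0.08793653827680072}
side {'fx': 396.57067063481577, 'fy': 396.57067063481577, 'cx': 279.19944627986644, 'cy': 212.9860872888241, 'extrinsics': array([[-0.81495343, -0.40391365,  0.41557751,  0.07850811],
       [-0.57938687,  0.58360046, -0.56896516,  0.66672168],
       [-0.01271843, -0.70446026, -0.70962947,  0.90728918],
       [ 0.        ,  0.        ,  0.        ,  1.        ]])}
top {'fx': 414.51491137895533, 'fy': 414.51491137895533, 'cx': 280.53699007817437, 'cy': 209.43125090864453, 'extrinsics': array([[-0.02028488, -0.9880424 ,  0.1528422 ,  0.3480928 ],
       [-0.99973878,  0.01843518, -0.01350962,  0.01971903],
       [ 0.0105304 , -0.15307631, -0.98815826,  1.37197927],
       [ 0.        ,  0.        ,  0.        ,  1.        ]])}
```

View pics/side0.png

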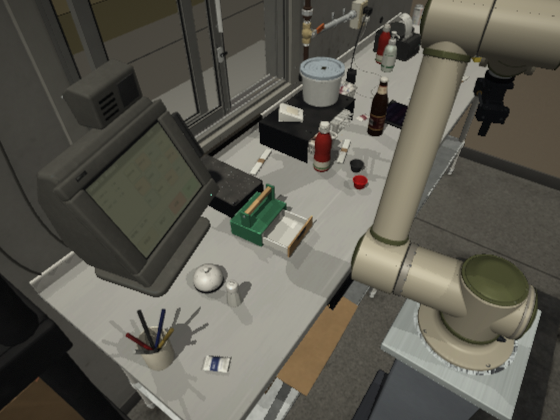

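View pics/top0.png

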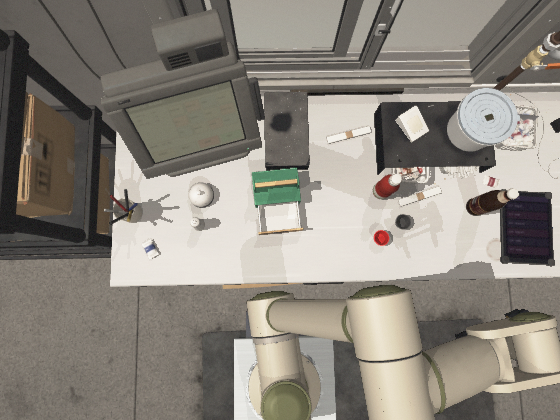

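Run:
```python
from cell import *
import numpy as np
for n in ("top","side"):
    for t in ("sauce_cup","caddy","caddy_handle","drawer_floor","drawer_front","salt_shaker"):
        r=find_in(n,t); print(n,t,[(np.round(q["xyz"],3).tolist(),round(q["conf"],2)) for q in r])
print(state()["t"])
```

```text
top sauce_cup [([0.516, -0.403, 0.008], 0.73), ([0.459, -0.333, 0.007], 0.62)]
top caddy [([0.588, 0.01, 0.059], 0.79), ([0.535, 0.008, 0.013], 0.28)]
top caddy_handle [([0.581, 0.014, 0.054], 0.84), ([0.601, -0.465, 0.006], 0.17)]
top drawer_floor [([0.532, 0.007, 0.014], 0.69)]
top drawer_front [([0.535, 0.007, 0.011], 0.82)]
top salt_shaker [([0.516, 0.264, 0.072], 0.51), ([0.53, 0.008, 0.011], 0.45)]
side sauce_cup [([0.513, -0.411, 0.023], 0.71), ([0.461, -0.33, 0.02], 0.48)]
side caddy [([0.588, 0.021, 0.046], 0.56)]
side caddy_handle [([0.589, 0.023, 0.043], 0.63)]
side drawer_floor [([0.536, 0.008, 0.008], 0.76), ([0.605, 0.275, 0.038], 0.22)]
side drawer_front [([0.535, 0.004, 0.014], 0.69)]
side salt_shaker [([0.586, 0.022, 0.046], 0.73), ([0.507, 0.284, 0.054], 0.67), ([0.515, -0.409, 0.02], 0.16)]
0.7
```

Side view: the caddy is at about (265,220) with its drawer open towards the robot. Near it are a black cup at (357,165), a red cup at (360,182), and the bottle at (322,148). The top view agrees: black cup (403,221), red cup (382,238), handle (278,183).

Candidates for the sauce cup are the black one at top (403,221) and the red look-alike at top (382,238). The description says black, so I choose (403,221) and check it in a close crop.

```bash
cat > h.py <<'E'
import numpy as np, cv2
from cell import *
def cloud(n,d):
    c=calibration(n); v,u=np.mgrid[0:420,0:560]
    P=np.stack([(u-c["cx"])/c["fx"]*d,(v-c["cy"])/c["fy"]*d,d],-1)
    E=np.array(c["extrinsics"]); return P@E[:3,:3].T+E[:3,3]
def proj(n,p):
    c=calibration(n);E=np.linalg.inv(np.array(c["extrinsics"])); q=E[:3,:3]@np.array(p)+E[:3,3]
    return c["fx"]*q[0]/q[2]+c["cx"],c["fy"]*q[1]/q[2]+c["cy"]
E
python3 - <<'E'
from h import *
for n,(a,b,w,h) in {"top":(230,150,200,110),"side":(220,130,160,130)}.items():
    im=cv2.imread(f"pics/{n}0.png"); cv2.imwrite(f"pics/{n}0c.png",cv2.resize(im[b:b+h,a:a+w],None,fx=4,fy=4,interpolation=cv2.INTER_CUBIC))
im=cv2.imread("pics/top0.png")[:,:,::-1].astype(int); P=cloud("top",np.load("pics/top0.npy"))
Z=P[...,2]
ims=cv2.imread("pics/side0.png")[:,:,::-1].astype(int); Ps=cloud("side",np.load("pics/side0.npy"))
for nm,I,Q in (("top",im,P),("side",ims,Ps)):
    box=(Q[...,0]>.35)&(Q[...,0]<.75)&(abs(Q[...,1])<.15)
    r,g,b=I[...,0],I[...,1],I[...,2]
    green=box&(g>r+25)&(g>b+5)
    pts=Q[green]; print(nm,"green",len(pts),np.percentile(pts,[1,50,99],axis=0).round(3).tolist())
    topc=pts[(pts[:,2]>.05)&(pts[:,2]<.065)]; 
    if len(topc)>10: print(" casetop",cv2.minAreaRect((topc[:,:2]*1000).astype(np.float32)))
    hb=box&(Q[...,2]>.098)&(Q[...,2]<.118)&~green; hp=Q[hb]; print(" bar",len(hp), hp.mean(0).round(4), cv2.minAreaRect((hp[:,:2]*1000).astype(np.float32)))
    cb=(abs(Q[...,0]-.515)<.05)&(abs(Q[...,1]+.406)<.05)&(I.sum(-1)<200)&(Q[...,2]>.0)
    cp=Q[cb];print(" cup",len(cp),cp[:,2].min(),cp[:,2].max());rim=cp[cp[:,2]>.022];print("  rim",len(rim),cv2.minEnclosingCircle((rim[:,:2]*1000).astype(np.float32)), rim.mean(0))
    # table level
    tb=(abs(Q[...,0]-.45)<.03)&(abs(Q[...,1]+.15)<.05);print(" table z",np.median(Q[tb][:,2]))
    fl=box&(Q[...,2]>.03)&(Q[...,2]<.056)&(Q[...,0]<.53);fp=Q[fl];print(" low walls",len(fp),np.percentile(fp,[1,50,99],axis=0).round(3).tolist(),cv2.minAreaRect((fp[:,:2]*1000).astype(np.float32)))
E
```

```text
top green 1262 [[0.573, -0.059, 0.051], [0.619, 0.016, 0.058], [0.684, 0.089, 0.112]]
 casetop ((628.912109375, 16.273094177246094), (109.95001983642578, 149.3438720703125), 4.776307106018066)
 bar 213 [0.6278 0.0145 0.1063] ((624.7959594726562, 12.108482360839844), (27.592369079589844, 139.67282104492188), 7.559202671051025)
 cup 89 0.00035085532854295387 0.03074102512684118
  rim 18 ((509.0677795410156, -398.1103515625), 22.40142822265625) [ 0.51626461 -0.40862356  0.02479095]
 table z -0.0005690947103668131
 low walls 143 [[0.477, -0.065, 0.031], [0.486, 0.005, 0.048], [0.528, 0.074, 0.055]] ((503.2303161621094, 4.9346160888671875), (50.38216781616211, 141.41773986816406), 0.8467240333557129)
side green 1363 [[0.575, -0.056, 0.005], [0.619, 0.056, 0.059], [0.687, 0.094, 0.112]]
 casetop ((630.9020385742188, 16.511585235595703), (112.39444732666016, 151.66281127929688), 4.40952205657959)
 bar 219 [0.6294 0.0154 0.1072] ((627.1202392578125, 13.020744323730469), (31.815488815307617, 147.85479736328125), 9.80263900756836)
 cup 138 0.000596815335062395 0.033629837274723906
  rim 42 ((513.4110717773438, -396.4429016113281), 28.142683029174805) [ 0.51173673 -0.39795688  0.02707952]
 table z 0.0006086366219200112
 low walls 240 [[0.479, -0.067, 0.03], [0.488, 0.016, 0.044], [0.529, 0.076, 0.054]] ((503.83013916015625, 3.8656005859375), (146.49281311035156, 50.811649322509766), 89.53248596191406)
```

```bash
python3 -c "
import cv2,numpy as np
a=cv2.imread('pics/top0c.png');print(a.shape)"
```

```text
(440, 800, 3)
```

View pics/top0c.png

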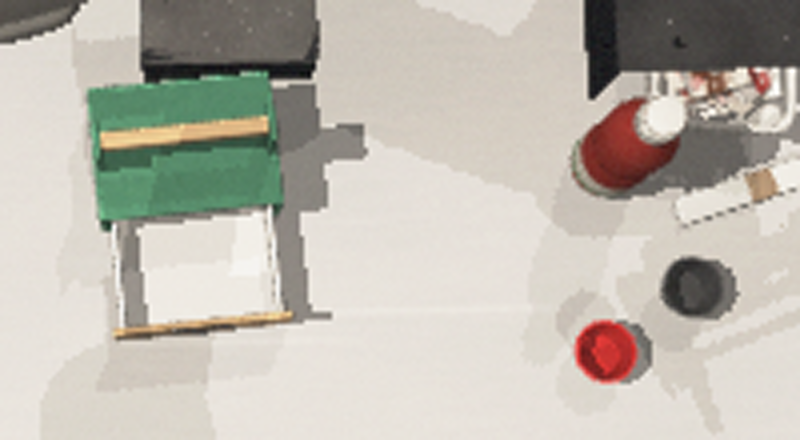

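View pics/side0c.png

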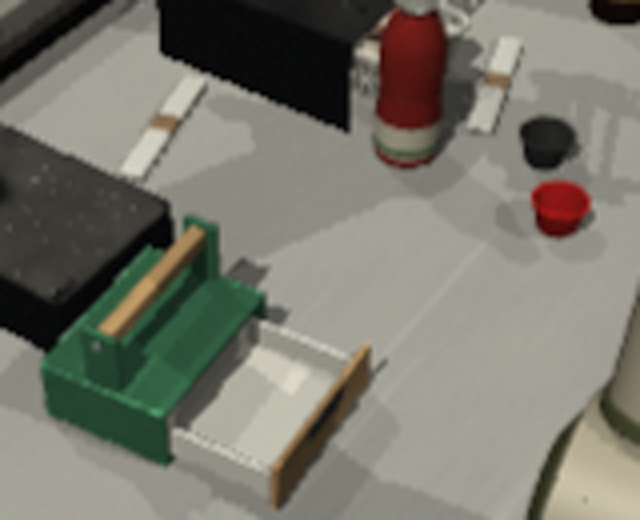

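Run:
```python
from h import *
import cell
from scipy.spatial.transform import Rotation as R
print(tcp_to_grasp if 'tcp_to_grasp' in dir(cell) or 'tcp_to_grasp' in globals() else [x for x in dir(cell) if x[0]!='_'])
s=state(); M=R.from_rotvec(s["eef_rot"]).as_matrix(); print(M.round(3)); 
c=calibration("top");E=np.array(c["extrinsics"])
def ray(n,u,v,z):
    c=calibration(n);E=np.array(c["extrinsics"]);d=E[:3,:3]@np.array([(u-c["cx"])/c["fx"],(v-c["cy"])/c["fy"],1]);o=E[:3,3]
    return (o+d*(z-o[2])/d[2]).round(4)
print("black rim top",ray("top",403.0,221.5,.029),"red",ray("top",230+606/4,150+350/4,.029))
print("black rim side",ray("side",220+547/4,130+133/4,.027),)
for nm,uv in (("L",(100.5,140)),("R",(268,124))): print("bar end",nm,ray("top",230+uv[0]/4,150+uv[1]/4,.108))
for uv in ((116,334),(290,316)): print("front top",ray("top",230+uv[0]/4,150+uv[1]/4,.051))
for n in("top","side"):
    Q=cloud(n,np.load(f"pics/{n}0.npy"))
    for nm,(x0,x1,y0,y1,z0) in dict(boxbehind=(.66,.9,-.08,.06,.0),bottle=(.5,.7,-.4,-.25,.08),bigbox=(.6,.9,-.65,-.3,.07),cutl=(.5,.65,-.52,-.38,.004)).items():
        m=(Q[...,0]>x0)&(Q[...,0]<x1)&(Q[...,1]>y0)&(Q[...,1]<y1)&(Q[...,2]>z0); p=Q[m]
        if nm=="boxbehind":p=Q[m&(cv2.imread(f"pics/{n}0.png").sum(-1)<200)]
        print(n,nm,len(p),np.percentile(p,[2,98],axis=0).round(3).tolist())
```

```text
0.0187
[[ 0.939  0.345 -0.   ]
 [ 0.345 -0.939  0.   ]
 [ 0.    -0.    -1.   ]]
black rim top [ 0.5084 -0.3988  0.029 ] red [ 0.4573 -0.3252  0.029 ]
black rim side [ 0.5116 -0.3994  0.027 ]
bar end L [0.622 0.08  0.108]
bar end R [ 0.6324 -0.0507  0.108 ]
front top [0.4759 0.072  0.051 ]
front top [ 0.4877 -0.0674  0.051 ]
top boxbehind 553 [[0.693, -0.071, 0.022], [0.866, 0.059, 0.313]]
top bottle 568 [[0.59, -0.396, 0.088], [0.698, -0.31, 0.187]]
top bigbox 8354 [[0.617, -0.642, 0.091], [0.885, -0.327, 0.233]]
top cutl 479 [[0.505, -0.517, 0.004], [0.648, -0.389, 0.061]]
side boxbehind 1768 [[0.696, -0.078, 0.015], [0.883, 0.057, 0.275]]
side bottle 552 [[0.593, -0.392, 0.081], [0.697, -0.31, 0.188]]
side bigbox 4493 [[0.607, -0.637, 0.074], [0.886, -0.315, 0.233]]
side cutl 314 [[0.503, -0.514, 0.004], [0.647, -0.382, 0.06]]
```

```bash
cat >> h.py <<'E'
from scipy.spatial.transform import Rotation as R
def need(p,yaw=None):
    s=state(); M=R.from_rotvec(s["eef_rot"]).as_matrix()
    d=M.T@(np.array(p)-s["ee_pos"])*100; o="shift cm "+str(d.round(2))
    if yaw is not None:
        y=np.radians(yaw); T=np.array([[np.cos(y),np.sin(y),0],[np.sin(y),-np.cos(y),0],[0,0,-1]]).T
        o+=" turn "+str(np.degrees(R.from_matrix(M.T@T).as_rotvec()).round(2))
    print("t %.2f"%s["t"],"pos",s["ee_pos"].round(4),"F",s["force"].round(2),"gap %.4f"%s["finger_gap"],"q",s["qpos"].round(2),o)
E
python3 -m jog '[[0,0,0,0,0,5.2],[0,0,0,0,0,5.2],[0,0,0,0,0,5.2]]' 0.6 8
python3 - <<'E'
from h import *
need([.510,-.399,.12],4.6)
Q=cloud("top",np.load("pics/top0.npy"))
for u,v in ((275,140),(287,150),(300,150),(287,160),(250,150),(290,120)): print((u,v),Q[v,u].round(3))
E
```

```text
t: 0.95
ee_pos: [0.1895, -0.5163, 0.2388]
eef_rot: [3.14, 0.112, 0.0]
force: [0.1, 0.2, -0.0]
finger_gap: 0.071
t 0.95 pos [ 0.1895 -0.5163  0.2388] F [ 0.13  0.19 -0.04] gap 0.0710 q [-1.43  0.38  1.3   0.    1.46  0.07] shift cm [32.8  -9.41 11.88] turn [ 0.   -0.   -0.51]
(275, 140) [0.778 0.015 0.074]
(287, 150) [ 0.744 -0.023  0.073]
(300, 150) [ 0.741 -0.065  0.078]
(287, 160) [ 0.708 -0.022  0.08 ]
(250, 150) [0.728 0.094 0.13 ]
(290, 120) [ 0.846 -0.035  0.072]
```

```bash
python3 -m jog '[[2,-0.6,0.7,0,0,-0.5],[3.3,-1,1.2,0,0,0],[3.3,-1,1.2,0,0,0],[3.3,-1,1.2,0,0,0],[3.3,-1,1.2,0,0,0],[3.3,-1,1.2,0,0,0],[3.3,-1,1.2,0,0,0],[3.3,-1,1.2,0,0,0],[3,-0.8,1.2,0,0,0],[2.5,-0.7,1,0,0,0],[1.5,-0.4,0.6,0,0,0],[0,0,0,0,0,0]]'
python3 - <<'E'
from h import *
need([.510,-.399,.12],4.6)
E
```

```text
t: 1.95
ee_pos: [0.5163, -0.3944, 0.1136]
eef_rot: [3.135, 0.109, -0.001]
force: [0.8, 0.7, -0.6]
finger_gap: 0.0702
t 1.95 pos [ 0.5163 -0.3944  0.1136] F [ 0.79  0.68 -0.6 ] gap 0.0702 q [-0.83  0.66  1.18 -0.    1.3   0.67] shift cm [-0.66  0.42 -0.64] turn [ 0.28  0.06 -0.61]
```

```bash
python3 -m jog '[[-0.65,0.42,1,-0,0,-0.6],[0,0,2.5,0,0,0],[0,0,2.5,0,0,0],[0,0,2,0,0,0],[0,0,0,0,0,0]]'
python3 - <<'E'
from h import *
need([.510,-.399,.007],4.6)
p,d=grab_frame("side"); cv2.imwrite("pics/s1.png",cv2.resize(p[110:240,280:440,::-1],None,fx=4,fy=4))
p,d=grab_frame("top"); cv2.imwrite("pics/t1.png",cv2.resize(p[160:280,330:480,::-1],None,fx=4,fy=4))
E
```

```text
t: 2.37
ee_pos: [0.509, -0.4013, 0.0333]
eef_rot: [3.13, 0.129, 0.002]
force: [-1.1, -0.2, -0.3]
finger_gap: 0.0708
t 2.37 pos [ 0.509  -0.4013  0.0333] F [-1.14 -0.17 -0.34] gap 0.0708 q [-0.85  0.74  1.27 -0.01  1.12  0.64] shift cm [ 0.12 -0.25  2.63] turn [ 0.52 -0.05  0.11]
```

View pics/s1.png

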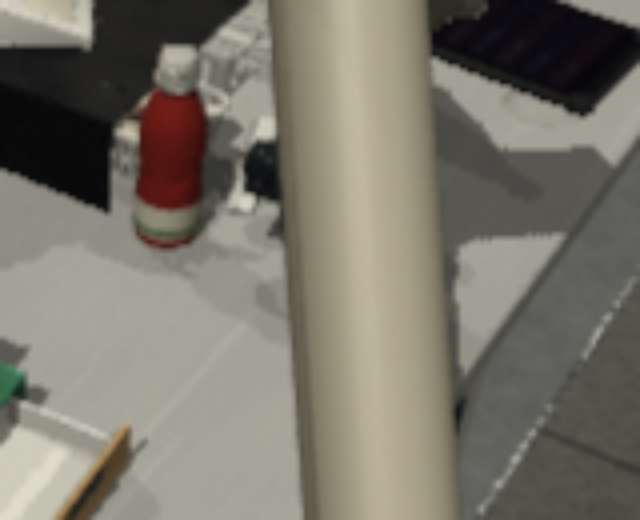

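View pics/t1.png

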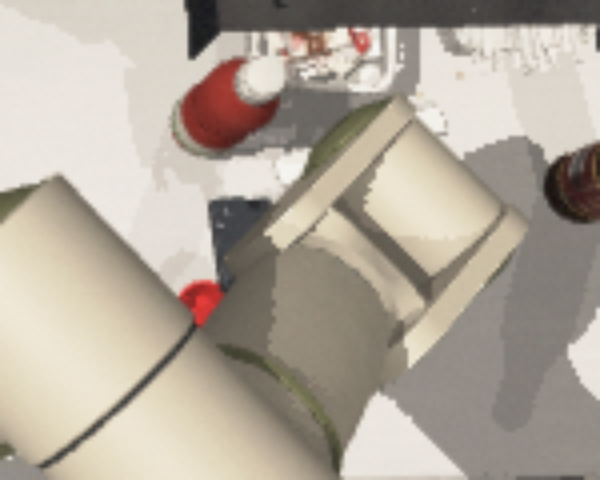

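The arm hides the cup in both views. The red cup (200,300 in the top crop) is still standing. I carry on with the measured position.

```bash
python3 -m jog '[[0.12,-0.25,1.3,0.4,0,0],[0,0,1.2,0,0,0],[0,0,0,0,0,0],[0,0,0,0,0,0]]'
python3 - <<'E'
from h import *
need([.510,-.399,.007],4.6)
E
```

```text
t: 2.8
ee_pos: [0.5124, -0.4023, 0.0147]
eef_rot: [3.127, 0.127, 0.015]
force: [-0.7, -0.6, 0.3]
finger_gap: 0.0705
t 2.80 pos [ 0.5124 -0.4023  0.0147] F [-0.73 -0.56  0.25] gap 0.0705 q [-0.85  0.77  1.28 -0.    1.08  0.64] shift cm [-0.22 -0.36  0.77] turn [ 0.7  -0.52  0.06]
```

```bash
python3 -m jog '[[-0.2,-0.35,0.8,0.7,-0.5,0],[0,0,0.1,0,0,0],[0,0,0,0,0,0]]'
python3 -m jog '[[0,0,0,0,0,0],[0,0,0,0,0,0],[0,0,0,0,0,0],[0,0,0,0,0,0],[0,0,0,0,0,0],[0,0,0,0,0,0]]' -1 5
python3 - <<'E'
from h import *
need([.510,-.399,.007],4.6)
E
```

```text
t: 3.05
ee_pos: [0.5103, -0.399, 0.0057]
eef_rot: [-3.139, -0.128, -0.0]
force: [0.5, -0.3, -0.2]
finger_gap: 0.0708
t: 3.55
ee_pos: [0.5106, -0.3992, 0.0064]
eef_rot: [3.138, 0.129, 0.001]
force: [0.1, 0.2, 1.1]
finger_gap: 0.048
t 3.55 pos [ 0.5106 -0.3992  0.0064] F [0.07 0.25 1.1 ] gap 0.0480 q [-0.85  0.78  1.29  0.    1.08  0.64] shift cm [-0.06 -0.02 -0.06] turn [ 0.05 -0.05  0.09]
```

```bash
python3 -m jog '[[0,0,-2,0,0,0],[0,0,-3,0,0,0],[0,0,-3,0,0,0],[0,0,-3,0,0,0],[0,0,-2,0,0,0],[0,0,0,0,0,0]]'
python3 - <<'E'
from h import *
need([.5323,.0077,.12],4.6)
E
```

```text
t: 4.05
ee_pos: [0.5098, -0.3984, 0.1402]
eef_rot: [-3.136, -0.128, 0.003]
force: [0.5, -0.2, 0.5]
finger_gap: 0.0476
t 4.05 pos [ 0.5098 -0.3984  0.1402] F [ 0.55 -0.19  0.52] gap 0.0476 q [-0.85  0.63  1.15  0.    1.36  0.64] shift cm [  5.56 -40.29   2.14] turn [-0.18  0.12  0.09]
```

```bash
python3 -m jog '[[0.2,-1.5,0,0,0,0],[0.4,-3,0,0,0,0],[0.4,-3.3,0,0,0,0],[0.4,-3.3,0,0,0,0],[0.4,-3.3,0,0,0,0],[0.4,-3.3,0,0,0,0],[0.4,-3.3,0,0,0,0],[0.4,-3.3,0,0,0,0],[0.4,-3.3,0,0,0,0],[0.4,-3.3,0,0,0,0],[0.4,-3.3,0,0,0,0],[0.4,-3,0,0,0,0],[0.3,-2,0,0,0,0],[0.1,-1,0,0,0,0],[0,0,0,0,0,0],[0,0,0,0,0,0]]'
python3 - <<'E'
from h import *
need([.5323,.0077,.12],4.6)
p,d=grab_frame("side"); cv2.imwrite("pics/s2.png",cv2.resize(p[130:270,200:380,::-1],None,fx=4,fy=4))
E
```

```text
t: 5.38
ee_pos: [0.5104, 0.0415, 0.1221]
eef_rot: [-3.12, -0.131, 0.052]
force: [-0.8, -0.8, -0.3]
finger_gap: 0.0478
t 5.38 pos [0.5104 0.0415 0.1221] F [-0.82 -0.75 -0.26] gap 0.0478 q [-0.16  0.45  1.56  0.01  1.17  1.33] shift cm [1.9  3.56 0.07] turn [-1.13  1.85  0.2 ]
```

View pics/s2.png

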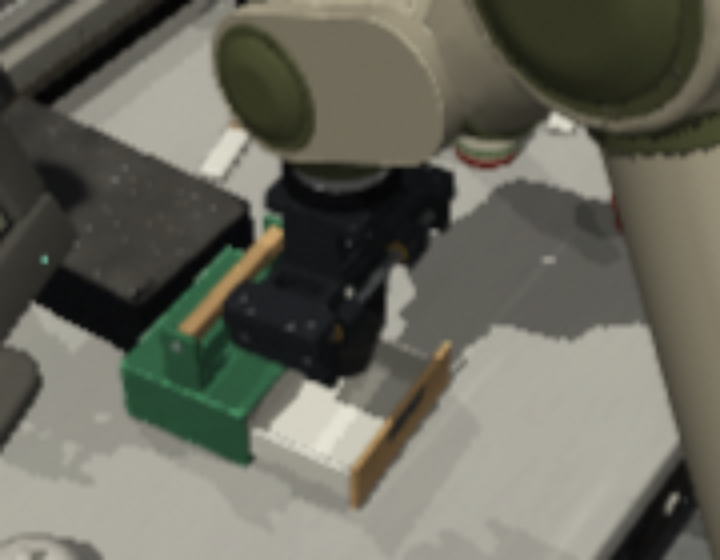

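The arm with the cup is over the drawer and the caddy has not moved. I correct the offset.

```bash
python3 -m jog '[[0.9,1.8,0,-0.6,0.9,0.1],[0.9,1.7,0,-0.5,0.9,0.1],[0,0,0,0,0,0],[0,0,0,0,0,0]]'
python3 - <<'E'
from h import *
need([.5323,.0077,.0195],4.6)
p,d=grab_frame("side"); cv2.imwrite("pics/s3.png",cv2.resize(p[130:270,200:380,::-1],None,fx=4,fy=4))
E
```

```text
t: 5.77
ee_pos: [0.5309, 0.0039, 0.1194]
eef_rot: [-3.139, -0.12, 0.004]
force: [-0.3, -0.7, -0.0]
finger_gap: 0.048
t 5.77 pos [0.5309 0.0039 0.1194] F [-0.31 -0.73 -0.01] gap 0.0480 q [-0.22  0.47  1.53 -0.    1.14  1.28] shift cm [ 0.2  -0.36  9.99] turn [-0.02  0.14 -0.23]
```

View pics/s3.png

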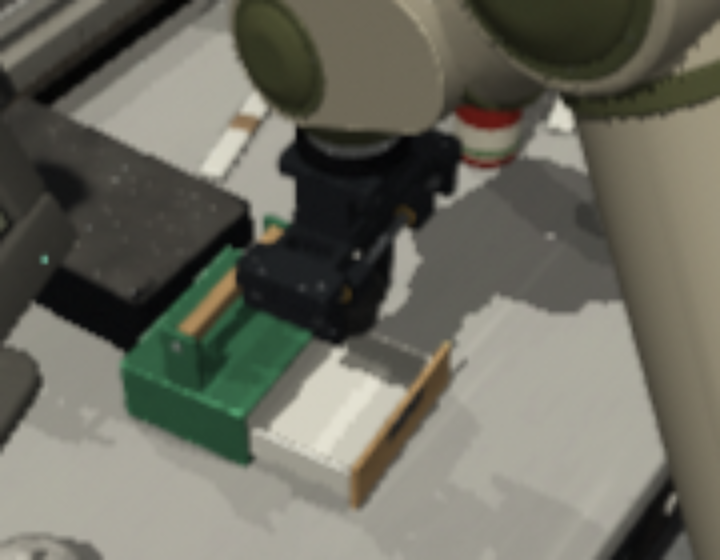

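```bash
python3 -m jog '[[-0.1,-0.36,1.5,0,0,-0.2],[0,0,2.5,0,0,0],[0,0,2,0,0,0],[0,0,0,0,0,0]]'
python3 - <<'E'
from h import *
need([.5295,.0077,.0195],4.6)
p,d=grab_frame("side"); cv2.imwrite("pics/s4.png",cv2.resize(p[130:270,200:380,::-1],None,fx=4,fy=4))
E
```

```text
t: 6.15
ee_pos: [0.5296, 0.0069, 0.0588]
eef_rot: [3.139, 0.121, 0.001]
force: [-0.8, 0.3, 0.0]
finger_gap: 0.0481
t 6.15 pos [0.5296 0.0069 0.0588] F [-0.76  0.32  0.05] gap 0.0481 q [-0.21  0.55  1.61  0.    0.99  1.28] shift cm [-0.01 -0.08  3.93] turn [ 0.01 -0.04 -0.17]
```

View pics/s4.png

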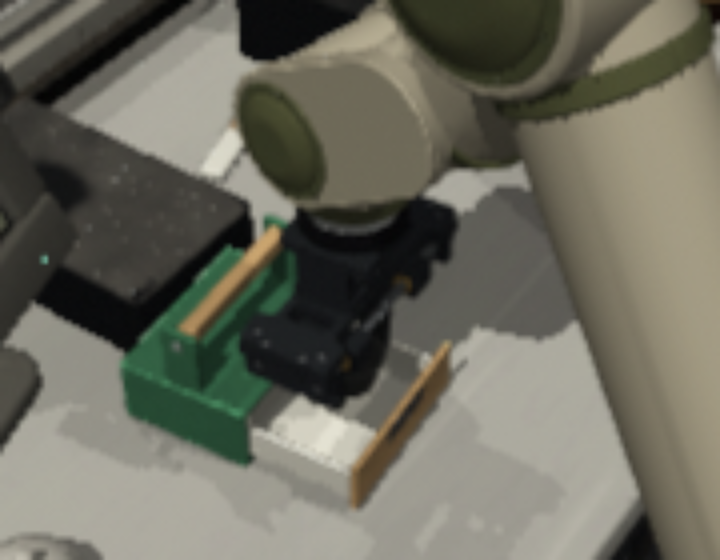

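The gripper clears the handle and sits over the drawer.

```bash
python3 -m jog '[[0,-0.08,1,0,0,-0.1],[0,0,1,0,0,0],[0,0,0.8,0,0,0],[0,0,0,0,0,0],[0,0,0,0,0,0]]'
python3 - <<'E'
from h import *
need([.5295,.0077,.0195],4.6)
E
```

```text
t: 6.62
ee_pos: [0.5318, 0.0076, 0.033]
eef_rot: [3.138, 0.124, 0.011]
force: [0.3, 0.5, -0.0]
finger_gap: 0.0477
t 6.62 pos [0.5318 0.0076 0.033 ] F [ 0.29  0.47 -0.01] gap 0.0477 q [-0.21  0.59  1.63  0.    0.92  1.28] shift cm [-0.24 -0.03  1.35] turn [ 0.1  -0.41 -0.06]
```

```bash
python3 -m jog '[[-0.2,0,0.7,0,-0.4,0],[0,0,0.6,0,0,0],[0,0,0,0,0,0],[0,0,0,0,0,0]]'
python3 - <<'E'
from h import *
need([.5295,.0077,.0190],4.6)
E
```

```text
t: 6.95
ee_pos: [0.5301, 0.0073, 0.0194]
eef_rot: [3.137, 0.124, 0.001]
force: [1.1, 0.0, -0.5]
finger_gap: 0.048
t 6.95 pos [0.5301 0.0073 0.0194] F [ 1.1   0.03 -0.53] gap 0.0480 q [-0.21  0.61  1.64 -0.    0.89  1.28] shift cm [-0.06 -0.04  0.04] turn [ 0.13 -0.05 -0.05]
```

```bash
python3 -m jog '[[0,0,0.1,0,0,0],[0,0,0,0,0,0]]'
python3 -m jog '[[0,0,0,0,0,0],[0,0,0,0,0,0],[0,0,0,0,0,0],[0,0,0,0,0,0]]' 0.4
python3 -m jog '[[0,0,-1,0,0,0],[0,0,-2,0,0,0],[0,0,-3,0,0,0],[0,0,-3,0,0,0],[-1,0,-2,0,0,0],[-3,0,-0.5,0,0,0],[-3,0,0,0,0,0],[-3,0,0,0,0,0],[-3,0,0,0,0,0],[-1,0,0,0,0,0],[0,0,0,0,0,0]]'
python3 - <<'E'
from h import *
need([.43,.0,.11],4.6)
p,d=grab_frame("side"); cv2.imwrite("pics/s5.png",cv2.resize(p[130:270,200:380,::-1],None,fx=4,fy=4)); np.save("pics/s5.npy",d); cv2.imwrite("pics/s5f.png",p[:,:,::-1])
p,d=grab_frame("top"); cv2.imwrite("pics/t5.png",cv2.resize(p[150:270,200:380,::-1],None,fx=4,fy=4)); np.save("pics/t5.npy",d); cv2.imwrite("pics/t5f.png",p[:,:,::-1])
E
```

```text
t: 7.12
ee_pos: [0.5301, 0.0073, 0.0184]
eef_rot: [3.137, 0.124, 0.002]
force: [-0.9, 0.1, -0.4]
finger_gap: 0.0478
t: 7.45
ee_pos: [0.5305, 0.0073, 0.0189]
eef_rot: [3.137, 0.124, 0.003]
force: [0.2, -0.0, 0.8]
finger_gap: 0.0618
t: 8.37
ee_pos: [0.3852, -0.0034, 0.146]
eef_rot: [3.134, 0.126, 0.015]
force: [0.2, 0.2, -0.1]
finger_gap: 0.0619
t 8.37 pos [ 0.3852 -0.0034  0.146 ] F [ 0.17  0.19 -0.05] gap 0.0619 q [-0.32  0.2   1.88 -0.    1.05  1.17] shift cm [4.45 0.   3.64] turn [ 0.32 -0.54  0.01]
```

View pics/s5.png

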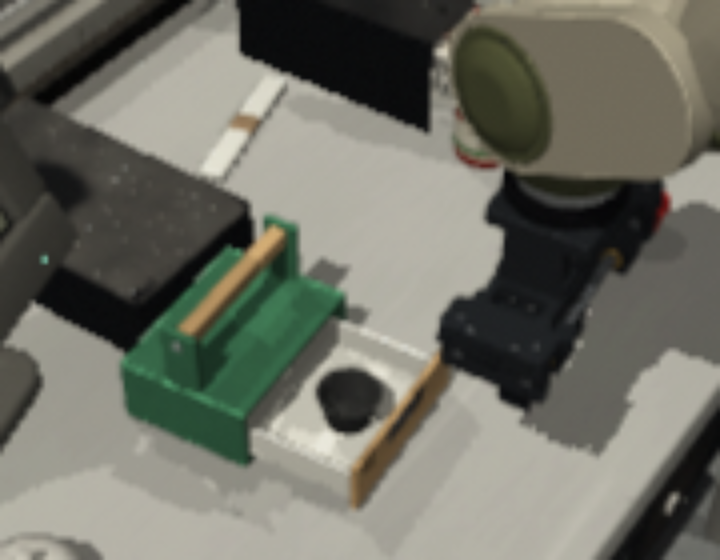

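View pics/t5.png

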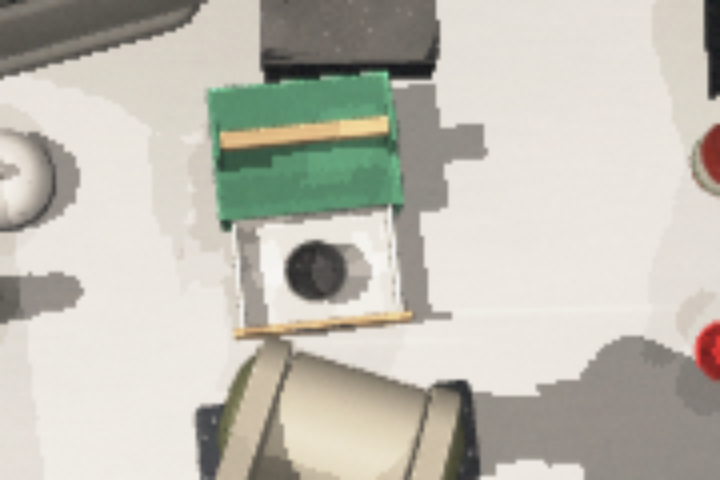

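The cup stands upright in the drawer, at (350,400) in the side crop and (318,270) in the top crop. Next I close the fingers, go down in front of the panel and push.

```bash
python3 -m jog '[[0.5,0,3,0.3,-0.5,0],[0.5,0,3,0,0,0],[0.5,0,3,0,0,0],[0.5,0,2,0,0,0],[0,0,1,0,0,0],[0,0,0,0,0,0]]' -1 10
python3 - <<'E'
from h import *
need([.43,-.0005,.02],4.6)
need([.5592,.0099,.02],4.6)
E
```

```text
t: 8.97
ee_pos: [0.4196, -0.0038, 0.0228]
eef_rot: [3.134, 0.128, 0.023]
force: [0.1, -0.7, -0.0]
finger_gap: 0.0237
t 8.97 pos [ 0.4196 -0.0038  0.0228] F [ 0.07 -0.71 -0.03] gap 0.0237 q [-0.29  0.48  1.95  0.    0.69  1.2 ] shift cm [ 1.06 -0.24  0.29] turn [ 0.31 -0.84  0.07]
t 8.97 pos [ 0.4196 -0.0038  0.0228] F [ 0.07 -0.71 -0.03] gap 0.0237 q [-0.29  0.48  1.95  0.    0.69  1.2 ] shift cm [14.02 -0.23  0.48] turn [ 0.31 -0.84  0.07]
```

```bash
python3 -m jog '[[0.8,-0.2,0.3,0.3,-0.8,0],[0.8,0,0,0,0,0],[0.8,0,0,0,0,0],[0.8,0,0,0,0,0],[0.8,0,0,0,0,0],[0,0,0,0,0,0]]'
python3 - <<'E'
from h import *
need([.5592,.0099,.02],4.6)
E
```

```text
t: 9.47
ee_pos: [0.4676, 0.0014, 0.0219]
eef_rot: [3.137, 0.13, 0.009]
force: [-0.5, -1.4, -0.6]
finger_gap: 0.0005
t 9.47 pos [0.4676 0.0014 0.0219] F [-0.46 -1.43 -0.6 ] gap 0.0005 q [-0.25  0.54  1.82  0.    0.78  1.24] shift cm [ 9.2  -0.08  0.24] turn [ 0.11 -0.34  0.15]
```

```bash
python3 -m jog '[[0.6,-0.05,0.2,0.1,-0.3,0],[0.7,0,0,0,0,0],[0.7,0,0,0,0,0],[0.7,0,0,0,0,0],[0.7,0,0,0,0,0],[0.7,0,0,0,0,0],[0.7,0,0,0,0,0],[0.7,0,0,0,0,0],[0.7,0,0,0,0,0],[0.3,0,0,0,0,0],[0,0,0,0,0,0]]'
python3 - <<'E'
from h import *
need([.5592,.0099,.02],4.6)
p,d=grab_frame("side"); cv2.imwrite("pics/s6.png",cv2.resize(p[130:270,200:380,::-1],None,fx=4,fy=4))
E
```

```text
t: 10.38
ee_pos: [0.5397, 0.0082, 0.021]
eef_rot: [3.138, 0.131, 0.002]
force: [-1.4, -0.3, 0.7]
finger_gap: 0.0001
t 10.38 pos [0.5397 0.0082 0.021 ] F [-1.43 -0.32  0.69] gap 0.0001 q [-0.2   0.62  1.61 -0.    0.91  1.28] shift cm [ 1.96 -0.01  0.1 ] turn [ 0.03 -0.07  0.19]
```

View pics/s6.png

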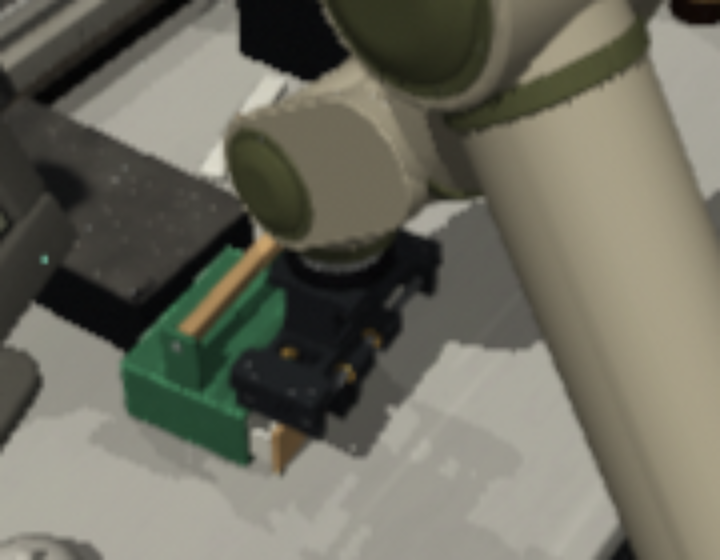

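The drawer is nearly shut, with a sliver of white still visible at (262,440), and the caddy has not moved. I push on in small steps.

```bash
python3 -m jog '[[0.5,0,0,0,0,0.1],[0.5,0,0,0,0,0],[0.4,0,0,0,0,0],[0.2,0,0,0,0,0],[0,0,0,0,0,0]]'
python3 - <<'E'
from h import *
need([.5592,.0099,.02],4.6)
E
python3 -m jog '[[0.3,0,0,0,0,0],[0.2,0,0,0,0,0],[0,0,0,0,0,0]]'
python3 - <<'E'
from h import *
need([.5592,.0099,.02],4.6)
p,d=grab_frame("side"); cv2.imwrite("pics/s7.png",cv2.resize(p[130:270,200:380,::-1],None,fx=4,fy=4))
E
```

```text
t: 10.85
ee_pos: [0.5562, 0.0096, 0.0209]
eef_rot: [3.139, 0.128, -0.0]
force: [-0.6, -0.3, 0.6]
finger_gap: 0.0006
t 10.85 pos [0.5562 0.0096 0.0209] F [-0.64 -0.29  0.61] gap 0.0006 q [-0.2   0.64  1.56 -0.    0.94  1.29] shift cm [ 0.3  -0.    0.09] turn [0.   0.   0.06]
t: 11.1
ee_pos: [0.5609, 0.0101, 0.0209]
eef_rot: [-3.139, -0.128, 0.003]
force: [-1.4, 0.5, 0.9]
finger_gap: 0.0008
t 11.10 pos [0.5609 0.0101 0.0209] F [-1.37  0.47  0.89] gap 0.0008 q [-0.19  0.65  1.54 -0.    0.95  1.3 ] shift cm [-0.17  0.01  0.09] turn [-0.01  0.12  0.08]
```

View pics/s7.png

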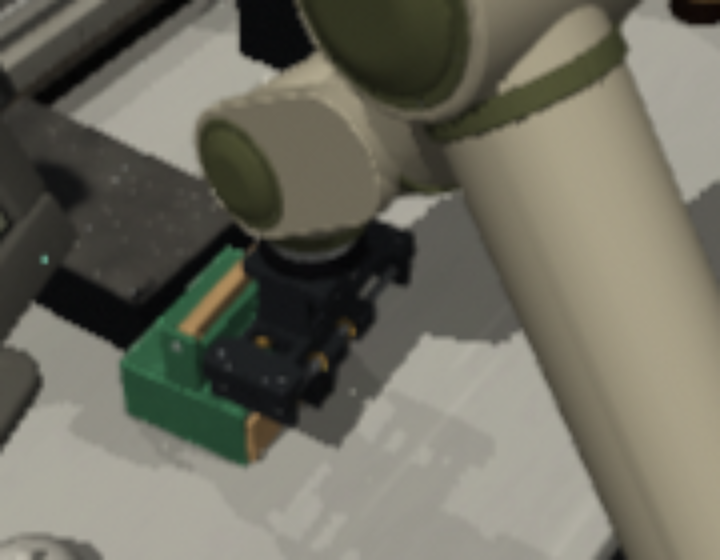

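```bash
for i in 1 2; do python3 -m jog '[[0.15,0,0,0,0,0],[0,0,0,0,0,0]]'; done
```

```text
t: 11.32
ee_pos: [0.5614, 0.0103, 0.0209]
eef_rot: [-3.139, -0.128, 0.006]
force: [0.4, 0.0, 0.6]
finger_gap: 0.0002
t: 11.48
ee_pos: [0.5622, 0.0104, 0.0209]
eef_rot: [-3.139, -0.128, 0.009]
force: [0.7, -0.1, 0.5]
finger_gap: 0.0006
```

```bash
for i in 1 2; do python3 -m jog '[[0.3,0,0,0,0,0],[0,0,0,0,0,0],[0,0,0,0,0,0]]'; done
python3 - <<'E'
from h import *
need([.5592,.0099,.02],4.6)
E
```

```text
t: 11.73
ee_pos: [0.5628, 0.011, 0.0208]
eef_rot: [-3.138, -0.128, 0.019]
force: [-0.8, -0.0, 1.3]
finger_gap: 0.0009
t: 11.98
ee_pos: [0.5628, 0.0116, 0.0207]
eef_rot: [-3.137, -0.128, 0.032]
force: [-1.6, 0.0, 2.0]
finger_gap: 0.0003
t 11.98 pos [0.5628 0.0116 0.0207] F [-1.62  0.03  1.97] gap 0.0003 q [-0.19  0.65  1.53 -0.    0.98  1.3 ] shift cm [-0.37  0.14  0.08] turn [-0.18  1.15  0.09]
```

The finger has stopped at x = 0.563, so the drawer is against its stop. I back off and check.

```bash
python3 -m jog '[[-1,0,0,0,1,0],[-3,0,0,0,0,0],[-3,0,0,0,0,0],[-3,0,-1,0,0,0],[-2,0,-3,0,0,0],[0,0,-3,0,0,0],[0,0,-3,0,0,0],[0,0,-3,0,0,0],[0,0,-3,0,0,0],[0,0,0,0,0,0]]'
python3 - <<'E'
from h import *
need([.628,.0155,.18],94.6)
for n in("side","top"):
    p,d=grab_frame(n); cv2.imwrite(f"pics/{n}8f.png",p[:,:,::-1]);np.save(f"pics/{n}8.npy",d)
    a,b=(200,130) if n=="side" else (200,150)
    cv2.imwrite(f"pics/{n}8.png",cv2.resize(p[b:b+130,a:a+180,::-1],None,fx=4,fy=4))
    Q=cloud(n,d);I=p.astype(int);r,g,bb=I[...,0],I[...,1],I[...,2]
    box=(Q[...,0]>.5)&(Q[...,0]<.75)&(abs(Q[...,1])<.15)
    green=box&(g>r+25)&(g>bb+5);pts=Q[green];tc=pts[(pts[:,2]>.05)&(pts[:,2]<.065)]
    print(n,"case",cv2.minAreaRect((tc[:,:2]*1000).astype(np.float32)))
    hb=box&(Q[...,2]>.1)&(Q[...,2]<.115)&~green&(r>bb+30);hp=Q[hb];print(" bar",len(hp),hp.mean(0).round(4))
    ff=box&(r>bb+30)&(r>g+10)&(Q[...,2]<.053)&(Q[...,2]>.0);fp=Q[ff];print(" front",len(fp),fp.mean(0).round(4) if len(fp) else "",fp[:,0].min() if len(fp) else "")
E
```

```text
t: 12.82
ee_pos: [0.443, 0.0004, 0.1871]
eef_rot: [-3.138, -0.126, -0.022]
force: [-0.2, -0.1, 0.5]
finger_gap: 0.0003
t 12.82 pos [4.430e-01 4.000e-04 1.871e-01] F [-0.19 -0.06  0.46] gap 0.0003 q [-0.27  0.24  1.67  0.01  1.22  1.22] shift cm [18.55 -0.02  0.97] turn [  0.62  -0.65 -89.98]
side case ((635.1089477539062, 17.01300811767578), (111.9259033203125, 150.45704650878906), 4.222558498382568)
 bar 173 [0.6328 0.0172 0.108 ]
 front 267 [0.5756 0.0202 0.0336] 0.5682545343706007
top case ((632.0740966796875, 16.558780670166016), (109.6255874633789, 148.7165069580078), 4.101808071136475)
 bar 190 [0.6311 0.0159 0.1071]
 front 133 [0.5725 0.0143 0.0379] 0.5659872117584
```

View pics/side8.png

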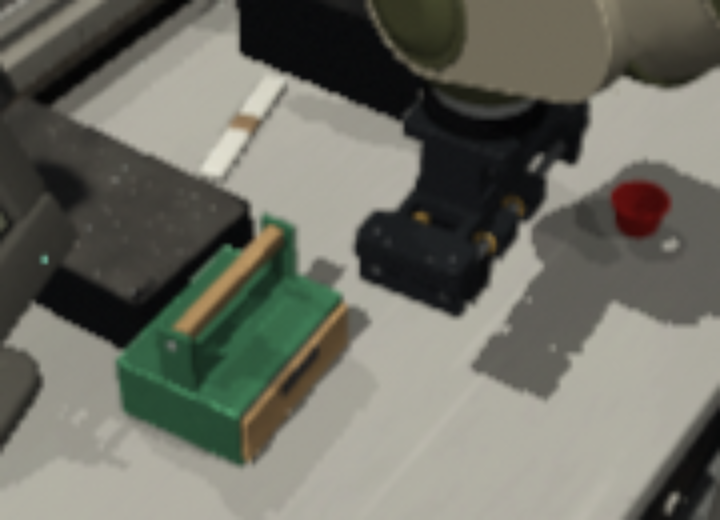

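View pics/top8.png

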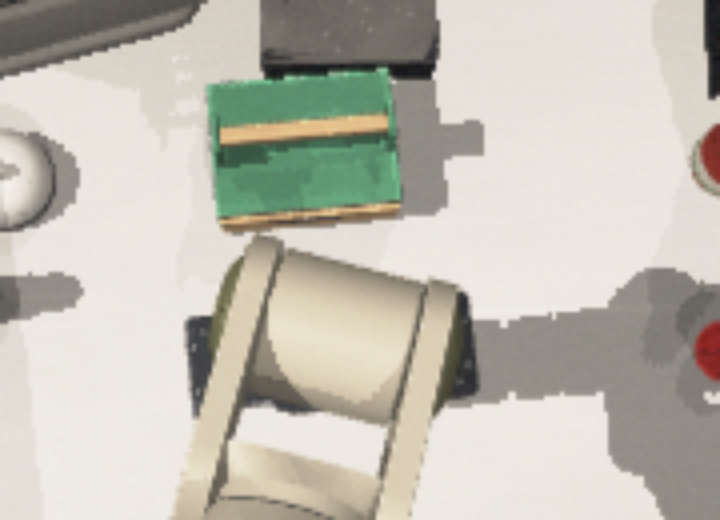

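The drawer is fully shut: the wooden panel is flush at (295,380) in the side crop. The caddy slid about 3 mm and its bar centre is now near (0.632, 0.0165). Next I turn the tool and go over the bar.

```bash
python3 -m jog '[[0,0,0,0.5,-0.5,-5],[0,0,0,0,0,-7],[0,0,0,0,0,-7],[0,0,0,0,0,-7],[0,0,0,0,0,-7],[0,0,0,0,0,-7],[0,0,0,0,0,-7],[0,0,0,0,0,-7],[0,0,0,0,0,-7],[0,0,0,0,0,-7],[0,0,0,0,0,-7],[0,0,0,0,0,-7],[0,0,0,0,0,-6],[0,0,0,0,0,0]]' 0.15
python3 - <<'E'
from h import *
need([.632,.0165,.18],94.4)
E
```

```text
t: 14.08
ee_pos: [0.4384, 0.0021, 0.1616]
eef_rot: [-2.095, -2.292, 0.009]
force: [-0.1, -0.1, -0.3]
finger_gap: 0.0506
t 14.08 pos [0.4384 0.0021 0.1616] F [-0.1  -0.13 -0.3 ] gap 0.0506 q [-0.27  0.28  1.7   0.01  1.2  -0.37] shift cm [-0.25 19.35 -2.4 ] turn [-1.65 -1.32  0.75]
```

```bash
python3 -m jog '[[0,1.5,-1.5,-1.6,-1.3,0.7],[0,2.5,-0.7,0,0,0],[0,2.5,0,0,0,0],[0,2.5,0,0,0,0],[0,2.5,0,0,0,0],[0,2.5,0,0,0,0],[0,2,0,0,0,0],[0,1.5,0,0,0,0],[0,0.8,0,0,0,0],[0,0,0,0,0,0],[0,0,0,0,0,0]]'
python3 - <<'E'
from h import *
need([.632,.0165,.14],94.4)
E
```

```text
t: 15.0
ee_pos: [0.6275, 0.0156, 0.1656]
eef_rot: [-2.167, -2.25, 0.017]
force: [0.1, 0.1, 0.2]
finger_gap: 0.0505
t 15.00 pos [0.6275 0.0156 0.1656] F [0.1  0.11 0.23] gap 0.0505 q [-0.16  0.58  1.17  0.    1.41 -0.2 ] shift cm [0.06 0.5  2.55] turn [-1.13 -0.32 -2.25]
```

```bash
python3 -m jog '[[0.06,0.5,0.5,-1.1,-0.3,-2.2],[0,0,1.5,0,0,0],[0,0,1,0,0,0],[0,0,0,0,0,0],[0,0,0,0,0,0]]'
python3 - <<'E'
from h import *
need([.632,.0165,.079],94.4)
p,d=grab_frame("side"); cv2.imwrite("pics/s9.png",cv2.resize(p[110:240,200:380,::-1],None,fx=4,fy=4))
E
```

```text
t: 15.42
ee_pos: [0.6295, 0.0164, 0.1321]
eef_rot: [-2.141, -2.295, 0.003]
force: [0.2, 0.7, 0.7]
finger_gap: 0.0508
t 15.42 pos [0.6295 0.0164 0.1321] F [0.18 0.7  0.7 ] gap 0.0508 q [-0.16  0.61  1.22  0.    1.32 -0.23] shift cm [-0.02  0.27  5.3 ] turn [-0.22 -0.07 -0.43]
```

View pics/s9.png

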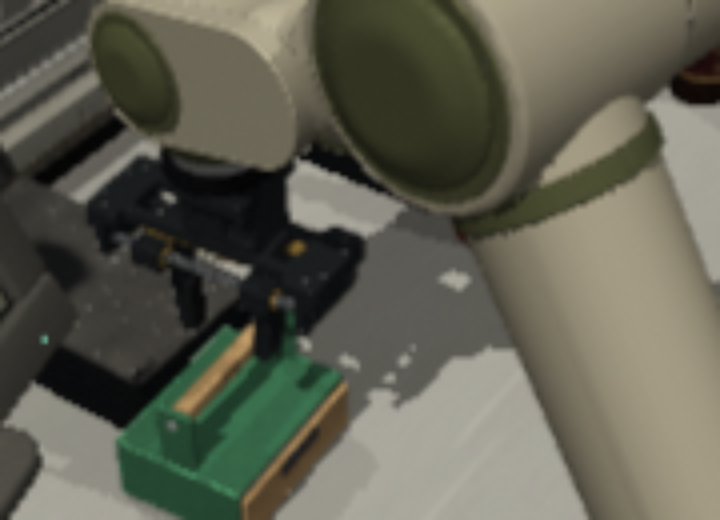

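The fingers at (187,300) and (265,330) straddle the bar. I go down to grasp height.

```bash
python3 -m jog '[[0,0.27,1.5,-0.2,0,-0.4],[0,0,1.5,0,0,0],[0,0,1.3,0,0,0],[0,0,0.5,0,0,0],[0,0,0,0,0,0],[0,0,0,0,0,0]]'
python3 - <<'E'
from h import *
need([.632,.0165,.079],94.4)
E
```

```text
t: 15.97
ee_pos: [0.6331, 0.0162, 0.0873]
eef_rot: [2.135, 2.298, 0.007]
force: [0.2, -0.7, 0.6]
finger_gap: 0.051
t 15.97 pos [0.6331 0.0162 0.0873] F [ 0.15 -0.75  0.55] gap 0.0510 q [-0.16  0.66  1.27  0.    1.21 -0.24] shift cm [ 0.04 -0.12  0.83] turn [ 0.38  0.02 -0.2 ]
```

```bash
python3 -m jog '[[0.04,-0.1,0.6,0.4,0,-0.2],[0,0,0.2,0,0,0],[0,0,0,0,0,0],[0,0,0,0,0,0]]'
python3 - <<'E'
from h import *
need([.632,.0165,.079],94.4)
E
python3 -m jog '[[0,0,0,0,0,0],[0,0,0,0,0,0],[0,0,0,0,0,0],[0,0,0,0,0,0],[0,0,0,0,0,0],[0,0,0,0,0,0],[0,0,0,0,0,0],[0,0,0,0,0,0]]' -1 35
python3 - <<'E'
from h import *
need([.632,.0165,.079],94.4)
p,d=grab_frame("side"); cv2.imwrite("pics/s10.png",cv2.resize(p[110:240,200:380,::-1],None,fx=4,fy=4))
E
```

```text
t: 16.3
ee_pos: [0.633, 0.0164, 0.0812]
eef_rot: [2.132, 2.303, 0.002]
force: [0.3, 0.9, 1.2]
finger_gap: 0.0505
t 16.30 pos [0.633  0.0164 0.0812] F [0.31 0.89 1.17] gap 0.0505 q [-0.16  0.66  1.27 -0.    1.2  -0.24] shift cm [ 0.02 -0.1   0.22] turn [ 0.17  0.08 -0.  ]
t: 16.97
ee_pos: [0.6339, 0.0164, 0.0821]
eef_rot: [2.131, 2.301, 0.005]
force: [0.2, 0.5, 1.2]
finger_gap: 0.0133
t 16.97 pos [0.6339 0.0164 0.0821] F [0.25 0.49 1.16] gap 0.0133 q [-0.16  0.66  1.27 -0.    1.2  -0.24] shift cm [ 0.03 -0.19  0.31] turn [ 0.33  0.1  -0.01]
```

View pics/s10.png

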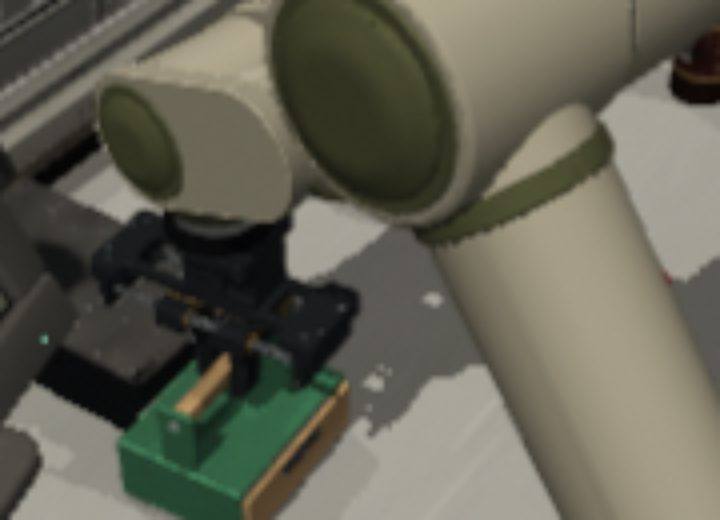

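The bar is gripped at a gap of 13.3 mm. I lift slowly.

```bash
python3 -m jog '[[0,0,-0.4,0,0,0],[0,0,-0.7,0,0,0],[0,0,-1,0,0,0],[0,0,-1,0,0,0],[0,0,-1,0,0,0],[0,0,-0.5,0,0,0],[0,0,0,0,0,0]]'
python3 - <<'E'
from h import *
need([.633,.0165,.232],94.4)
p,d=grab_frame("side"); cv2.imwrite("pics/s11.png",cv2.resize(p[110:240,200:380,::-1],None,fx=4,fy=4))
E
```

```text
t: 17.6
ee_pos: [0.6309, 0.0168, 0.1294]
eef_rot: [-2.133, -2.303, 0.004]
force: [0.3, -0.7, -8.1]
finger_gap: 0.0137
t 17.60 pos [0.6309 0.0168 0.1294] F [ 0.32 -0.67 -8.11] gap 0.0137 q [-0.16  0.61  1.22 -0.    1.31 -0.24] shift cm [ -0.04   0.16 -10.26] turn [-0.24 -0.03 -0.01]
```

View pics/s11.png

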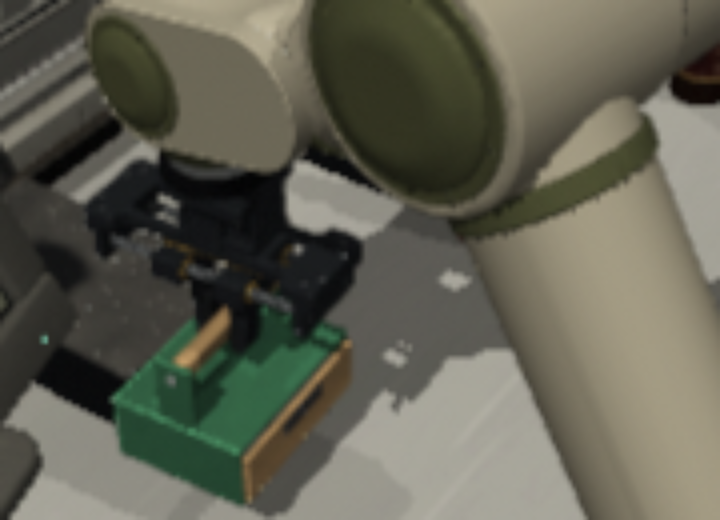

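The caddy is off the worktop and level, with the drawer shut. I continue up to 15 cm.

```bash
python3 -m jog '[[0,0,-0.6,-0.2,0,0],[0,0,-1.1,0,0,0],[0,0,-1.2,0,0,0],[0,0,-1.2,0,0,0],[0,0,-1.2,0,0,0],[0,0,-1.2,0,0,0],[0,0,-1.2,0,0,0],[0,0,-1,0,0,0],[0,0,-0.6,0,0,0],[0,0,-0.4,0,0,0],[0,0,0,0,0,0],[0,0,0,0,0,0]]'
python3 - <<'E'
from h import *
need([.633,.0165,.232],94.4)
E
```

```text
t: 18.65
ee_pos: [0.6285, 0.0171, 0.2285]
eef_rot: [-2.129, -2.299, 0.007]
force: [-0.4, 0.3, -8.3]
finger_gap: 0.0137
t 18.65 pos [0.6285 0.0171 0.2285] F [-0.39  0.27 -8.33] gap 0.0137 q [-0.16  0.53  1.07  0.    1.55 -0.24] shift cm [-0.09  0.44 -0.36] turn [-0.53 -0.17 -0.01]
```

```bash
python3 -m jog '[[0,0.1,-0.4,-0.5,-0.2,0],[0,0,0,0,0,0],[0,0,0,0,0,0],[0,0,0,0,0,0],[0,0,0,0,0,0]]'
python3 - <<'E'
from h import *
need([.633,.0165,.232],94.4)
for n in("side","top"):
    p,d=grab_frame(n); cv2.imwrite(f"pics/{n}12.png",p[:,:,::-1])
    cv2.imwrite(f"pics/{n}12c.png",cv2.resize(p[90:220,170:350,::-1],None,fx=4,fy=4))
    Q=cloud(n,d);I=p.astype(int);r,g,b=I[...,0],I[...,1],I[...,2]
    m=(Q[...,0]>.5)&(Q[...,0]<.75)&(abs(Q[...,1])<.15)&(g>r+25)&(g>b+5)
    t=Q[m&(Q[...,2]>.19)&(Q[...,2]<.22)]; 
    A=np.c_[t[:,:2],np.ones(len(t))];k=np.linalg.lstsq(A,t[:,2],rcond=None)[0];res=t[:,2]-A@k
    ok=abs(res)<.004;k=np.linalg.lstsq(A[ok],t[ok,2],rcond=None)[0]
    print(n,len(t),"case-top slopes deg",np.degrees(k[:2]).round(2),"z mean",t[ok,2].mean())
print(state()["t"],np.abs(state()["qvel"]).max())
E
```

```text
t: 19.07
ee_pos: [0.629, 0.0173, 0.2305]
eef_rot: [-2.133, -2.303, 0.004]
force: [0.1, 0.5, -8.0]
finger_gap: 0.013
t 19.07 pos [0.629  0.0173 0.2305] F [ 0.08  0.5  -7.97] gap 0.0130 q [-0.16  0.53  1.07 -0.    1.55 -0.24] shift cm [-0.11  0.39 -0.15] turn [-0.22 -0.01 -0.01]
side 942 case-top slopes deg [-0.27 -0.56] z mean 0.2070092108263011
top 155 case-top slopes deg [-0.05 -0.19] z mean 0.20581592238617105
19.1667 0.003006173709641725
```

View pics/side12c.png

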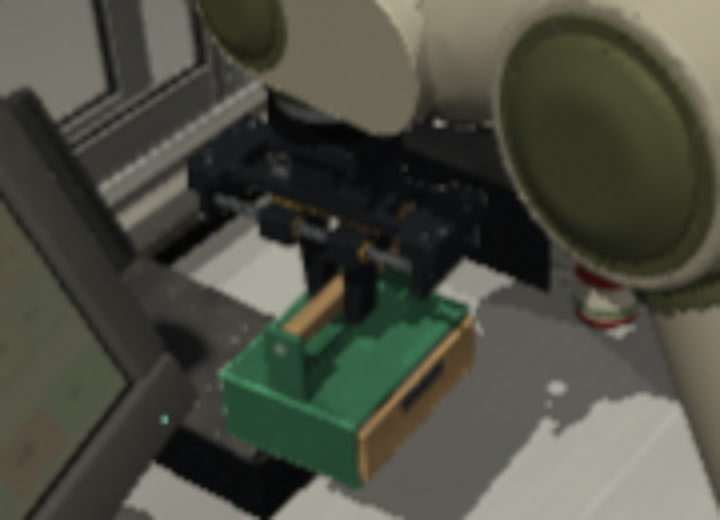

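View pics/top12.png

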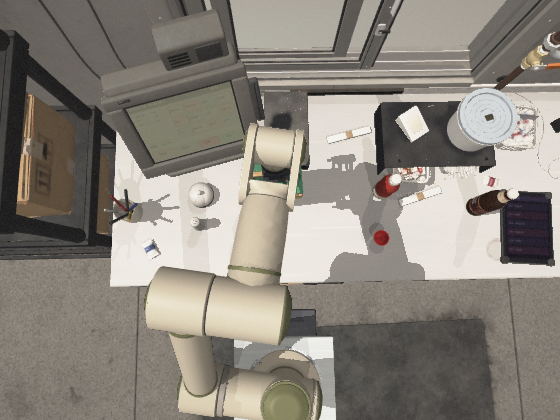

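View pics/side12.png

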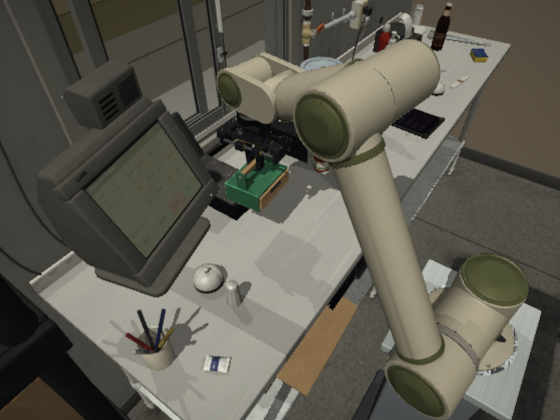

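The caddy is held level about 148 mm up, with the drawer flush and the other things still in place. I hand it in.

```bash
python3 -m jog '[[0,0,0,0,0,0],[0,0,0,0,0,0],[0,0,0,0,0,0]]'
python3 - <<'E'
from h import *
print(hand_in())
E
```

```text
t: 19.42
ee_pos: [0.629, 0.0173, 0.2304]
eef_rot: [-2.133, -2.303, 0.004]
force: [-0.0, -0.1, -8.0]
finger_gap: 0.0136
the job is handed in; nothing more can be done
None
```

I stood the black cup in the drawer and let go, pushed the drawer shut, and lifted the caddy by its handle bar. I handed it in at t = 19.4 s, still holding it.

- **Lift and hold:** the case top measured 207 mm (side camera) and 206 mm (top camera), so the caddy is about 148 mm up. The case top tilts at most about 0.6°, and the arm was still. The finger gap was 13.6 mm on the bar, and the wrist force of about 8 N was almost all downward.
- **Drawer:** the last side picture shows the front panel flush with the case.
- **Cup:** it was clearly upright in the drawer before I shut it. It could not be seen after that, so its final state is not checked.
- **Bystanders:** the final pictures show them and the red look-alike standing where they were. The arm partly hides the bottle in the side view.
- **Small disagreements:** the caddy slid about 3 mm as the drawer reached its stop. The push force I read never clearly rose above the noise, so I judged the drawer shut from the finger stopping and from the pictures.

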